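# Pack the amplifier repair tray

## Task

Pack the grey four-bay repair tray: the front solder reel from the sloped lane, on its rims between the chocks of the reel bay; the larger can capacitor in the round bay; the longer finned heatsink in the plain oblong bay; the transformer in the plain square bay. Stand each upright, flat on its bay floor inside the lips, and leave the smaller capacitor and the shorter heatsink standing where they are on the bench.

Things in the scene. Friction and masses are not known exactly. Their poses are not given: they have to be found in the camera images.
- reel0_center (a point): Front (low end, nearest robot) of 3 grey reels on their rims in a sloped aluminium lane at the right; 56 mm diameter, 40 mm over the flat flange faces, 250 g. Point: its centre; y: its axle, across the lane. Grip over both faces, lift straight up; the reels behind (57 mm apart, touching) roll forward. Lane: 8 degree slope, floor 28 mm below the centre, side lips 7 mm, front stop 14 mm above floor.
- cap_big_center (a point): The larger of two standing can capacitors: black cylinder with silvery top, 35 mm diameter, 60 mm tall, upright on the bench, 75 g. To be packed. Point: its centre, 30 mm above its foot; z up.
- cap_small_center (a point): The smaller can capacitor, a look-alike that stays on the bench: 25 mm diameter, 45 mm tall, upright. Point: its centre, 22.5 mm above its foot.
- sink_long_center (a point): The longer of two bare aluminium finned heatsinks: a block outline 60 mm long (its x) by 30 mm wide (its y, over the fin tips) by 56 mm tall, 8 cross fins, upright on the bench, 110 g. To be packed; grip it across the 30 mm. Point: its centre, 28 mm above its foot; z up.
- sink_short_center (a point): The shorter aluminium heatsink, a look-alike that stays on the bench: 36 mm (x) by 30 mm (y) by 45 mm tall, 5 cross fins. Point: its centre, 22.5 mm above its foot.
- transformer_center (a point): Small mains transformer: dark laminated steel core 48 mm (its x) by 28 mm (its y) by 54 mm tall with a copper coil through it that bulges to 44 mm along y between 5 and 49 mm height; 280 g. To be packed; grip it over the two flat 48 mm end faces (fingers closing along its x). Point: its centre, 27 mm above its foot; z up.
- bay_reel: White oblong bay, inside 80 mm (its x) by 66 mm (y), with two black chock bars along y on its floor, 42 mm apart inside, 6 mm high. The reel stands between them on the floor, axle along y; it rolls in if set up to 12 mm off. Origin: middle of underside; floor 3 mm above it, lips 7 mm above the floor; z up. All four bays sit 2 by 2, 100 mm apart, in any order, in a grey 214 mm tray at the left.
- bay_round: Capacitor bay: white round dish, 58 mm inside diameter, no chocks. Origin: middle of its underside; floor 3 mm above it, lip 3 mm thick reaches 7 mm above the floor.
- bay_long: Heatsink bay: white oblong dish, no chocks, inside 84 mm (its x) by 54 mm (its y). Origin: middle of its underside; floor 3 mm above it, lips reach 7 mm above the floor.
- bay_square: Transformer bay: white plain square dish, inside 72 mm by 72 mm, no chocks. Origin: middle of its underside; floor 3 mm above it, lips reach 7 mm above the floor.

How it is judged:
By the outcome, as a careful person would: the job done as asked, in the order asked, and still so for the second after the job is handed in, with the robot touching nothing.
It also fails if it takes over 128 s, if anything falls off the work surface, if the arm or the gripper's body presses on something with over 40 N, if the wrist force passes 120 N, or if a joint passes its speed limit or range.

## Robot

A 7-joint arm with a two-finger parallel gripper is mounted at the origin on the work surface. World frame = base frame: x ahead of the robot, y to its left, z up, the work surface at z = 0. Lengths are in m, angles in rad, forces in N, time in s.
With the tool pointing down it reaches from about 0.425 to 0.95 m from the base axis. Payload 4.7 kg.
Tool frame: the origin (TCP) lies between the finger pads; the fingertips stand 25 mm ahead of it and the grasp point (between the pads) lies 6 mm ahead of it; x points along the fingers, z is the direction in which the jaws open and shut, and the axes are right-handed (so a half turn about x gives the same grasp; the last joint's range is limited). The gripper opens to 85 mm and grips with 20 to 120 N. Pads are 22 mm wide; open, the fingers measure 114 mm over their backs; the gripper's body (76 mm by 85 mm) begins 54 mm behind the grasp point. The pads swing forward as they close: fully open they stand 13 mm farther back than shut.
Start: joints at [-1.327, 0.469, -0.049, 1.532, 0.024, 1.141, -0.082], TCP at [0.182, 0.65, 0.256] pointing down, gripper open.
Joint ranges: [-2.59, 2.59], [-0.33, 1.99], [-1.39, 1.29], [0.1, 2.45], [-1.04, 4.18], [0.21, 1.99], [-2.66, 2.66]. Speed limits (rad/s): [2.57, 2.57, 3.14, 3.14, 3.14, 3.14, 3.14].

## Interface

Orientations are given as a 3x3 rotation matrix whose columns are the frame's x, y, z axes.
In Python, from rig import * gives the robot as it stands. Calls block until the motion is done:
- movep(position, orientation): joint-space move of the TCP to a pose.
- move_l(position, attitude=None, feed=0.15, until_force=None): straight line of the TCP; attitude=None keeps the orientation; feed is the mean speed in m/s. With until_force (N) it stops when the force on the tool has changed by that much, and returns True; else False.
- move_joints(angles): joint-space move.
- command_gripper(opening, newtons=None): finger opening in m; newtons is the grip in N (None keeps the last); returns when the fingers have stopped.
- sleep(seconds).
- inverse_kinematics(position, orientation): joint angles nearest the present ones, or None.
- sense(): the state.
- camera(name): name is "side" or "top" or "wrist"; returns (picture, depth): 384x512x3 uint8, red, green, blue; 384x512 float32, m along the optical axis (not along the pixel's ray), 0 where there is no reading.
- camera_params(name): a dict with "K" (3x3 intrinsics, pixels), "dist" ([k1, k2, p1, p2, k3] as OpenCV has them; the pictures are not rectified), "position" and "rotation" of the camera in the world; the wrist camera has in their place "tool_from_camera" (4x4, takes a point from camera to tool coordinates, whose origin is the TCP and whose axes are the tool frame's). Camera axes: x right, y down, z forward; pixel columns grow to the right and rows downward; lengths in m; the calibration is good to about 2 mm. A picture is of the moment at which its call begins: read the wrist's pose just before it. camera_params takes no time and is no camera call.
A pose or a line that the arm cannot do raises Unreachable and nothing moves.
- finish_job(): hands the job in, once; it reports no verdict.
The state is a dict: "time_s": time; "joint_pos": joint angles; "qd": joint speeds; "joint_efforts": joint torques, N m; "position": TCP position; "tcp_rot": TCP orientation; "wrist_force": force on the tool from outside, world axes, zero at the start; "ft_torque": the same for the moment, N m; "finger_gap": finger opening in m.
Only numpy, scipy, OpenCV 4.12 (cv2) and the standard library are available. Lean on these libraries where they do the work, as an engineer would, in place of code of your own. Each camera call takes 0.05 s, during which the arm holds its last target.

## Working session

There is one attempt and no reset: what is moved stays moved. The work goes in short steps, each a Python script; the robot and the scene stay as the last script left them, time stands still between calls to the robot, and variables do not carry over. Pictures are saved under pics/ and viewed, and the job is handed in when it is done.

```bash
ls; mkdir -p pics; python3 - <<'E'
from rig import *
import cv2,numpy as np
for n in ["side","top","wrist"]:
    im,d=camera(n); cv2.imwrite(f"pics/{n}0.png",im[:,:,::-1]); np.savez(f"{n}0.npz",im=im,d=d)
    p=camera_params(n); print(n,p)
print(sense())
E
```

```text
pics
side {'K': array([[418.32811752,   0.        , 256.95727741],
       [  0.        , 418.32811752, 187.12135148],
       [  0.        ,   0.        ,   1.        ]]), 'dist': array([0.04016239, 0.        , 0.        , 0.        , 0.        ]), 'position': array([ 0.31691836, -0.55941403,  0.76042359]), 'rotation': array([[ 0.9266716 , -0.26933404,  0.2621811 ],
       [-0.37542225, -0.69733117,  0.61056316],
       [ 0.01838161, -0.66422016, -0.74731098]])}
top {'K': array([[404.37243016,   0.        , 250.23545906],
       [  0.        , 404.37243016, 191.03271318],
       [  0.        ,   0.        ,   1.        ]]), 'dist': array([-0.01379037,  0.        ,  0.        ,  0.        ,  0.        ]), 'position': array([ 0.35180483, -0.02217736,  1.10818372]), 'rotation': array([[-0.00945929, -0.98115841,  0.1929733 ],
       [-0.99991302,  0.01105495,  0.00719367],
       [-0.00919144, -0.19288846, -0.98117764]])}
wrist {'K': array([[294.02613251,   0.        , 253.27316438],
       [  0.        , 294.02613251, 195.28183124],
       [  0.        ,   0.        ,   1.        ]]), 'd
[... 570 characters left out ...]
qd': array([ 7.59889747e-04, -4.48600718e-03,  2.95771619e-04, -4.62067020e-03,
        3.33006150e-04,  5.62746760e-04,  9.42348825e-05]), 'joint_efforts': array([ 7.87433146e-04, -5.10766304e+01, -4.68320295e-02, -2.37975490e+01,
        1.06852030e-02,  5.41758025e-03,  2.19925454e-05]), 'position': array([0.18175815, 0.649665  , 0.25549526]), 'tcp_rot': array([[-3.57644443e-04, -9.63013725e-01,  2.69452106e-01],
       [-1.44570304e-03,  2.69452339e-01,  9.63012641e-01],
       [-9.99998891e-01, -4.51316081e-05, -1.48860000e-03]]), 'wrist_force': array([-0.47317468,  0.28720887, -1.11386456]), 'ft_torque': array([-0.01695093, -0.04840636,  0.02735546]), 'finger_gap': 0.08546336218347755}
```

View pics/top0.png

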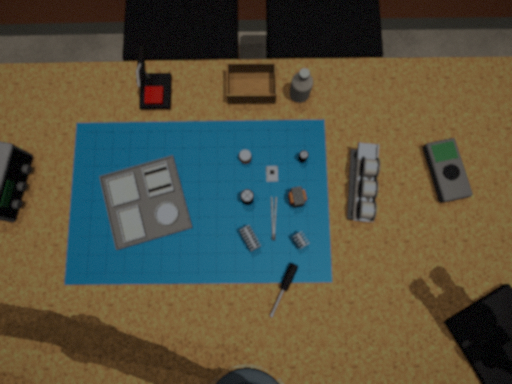

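View pics/side0.png

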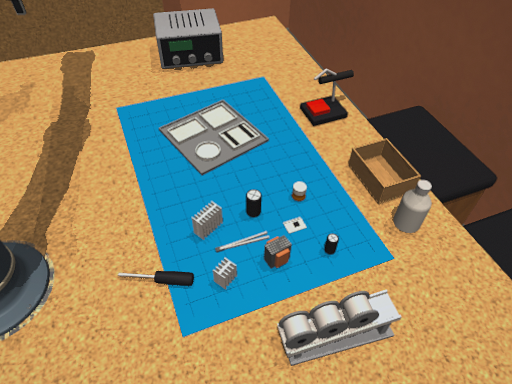

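View pics/wrist0.png

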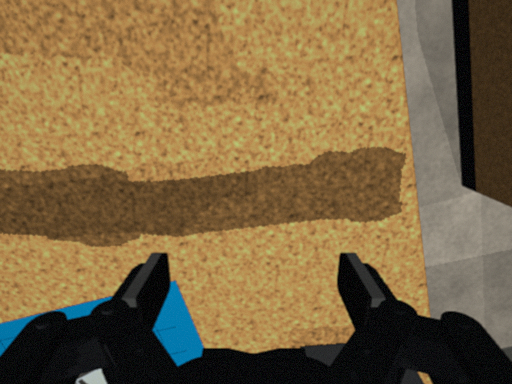

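Top shows the tray (cols 100–190, rows 157–247), parts in the middle, lane at cols 352–380. Zooming for orientation.

```bash
cat > h.py <<'E'
import numpy as np,cv2
class Cam:
    def __init__(s,p,T=None):
        s.K=np.array(p["K"]);s.D=np.array(p["dist"],float)
        if T is None: s.R=np.array(p["rotation"]);s.t=np.array(p["position"])
        else: s.R=T[:3,:3];s.t=T[:3,3]
    def rays(s,uv):
        n=cv2.undistortPoints(np.array(uv,float).reshape(-1,1,2),s.K,s.D)[:,0]
        return np.c_[n,np.ones(len(n))]@s.R.T
    def plane(s,uv,z):
        r=s.rays(uv); return s.t+r*((z-s.t[2])/r[:,2])[:,None]
    def proj(s,P):
        P=np.atleast_2d(P).astype(float); rv=cv2.Rodrigues(s.R.T)[0]
        return cv2.projectPoints(P,rv,-s.R.T@s.t,s.K,s.D)[0][:,0]
    def cloud(s,d):
        h,w=d.shape; u,v=np.meshgrid(np.arange(w),np.arange(h))
        n=cv2.undistortPoints(np.stack([u,v],-1).reshape(-1,1,2).astype(float),s.K,s.D)[:,0]
        P=np.c_[n,np.ones(len(n))]*d.reshape(-1,1)
        return (P@s.R.T+s.t).reshape(h,w,3)
def wcam(p,st):
    T=np.eye(4);T[:3,:3]=st["tcp_rot"];T[:3,3]=st["position"]
    return Cam(p,T@p["tool_from_camera"])
E
python3 - <<'E'
from h import *; from rig import camera_params
im=np.load("top0.npz")["im"];d=np.load("top0.npz")["d"]
c=im[140:255,90:200][:,:,::-1];cv2.imwrite("pics/t_tray.png",cv2.resize(c,None,fx=5,fy=5,interpolation=3))
c=im[135:255,225:390][:,:,::-1];cv2.imwrite("pics/t_parts.png",cv2.resize(c,None,fx=4.7,fy=4.7,interpolation=3))
C=Cam(camera_params("top"));P=C.cloud(d)
for n,uv in dict(capA=(245,156),capB=(247,196),capC=(304,156),sinkL=(249,238),sinkS=(300,240),tr=(297,197),r0=(367,210),r1=(368,187),r2=(369,167),bt=(124,190),bch=(158,180),brd=(166,214),bl=(131,222),mat=(220,180),reeltop=(363,150)).items():
    print(n,P[uv[1],uv[0]].round(4))
E
```

```text
capA [ 0.6615 -0.0008  0.0345]
capB [ 0.5441 -0.0059  0.0636]
capC [ 0.6572 -0.1621  0.0424]
sinkL [ 0.4349 -0.0101  0.053 ]
sinkS [ 0.429  -0.1434  0.0442]
tr [ 0.5423 -0.1385  0.0503]
r0 [ 0.5008 -0.3129  0.0821]
r1 [ 0.5592 -0.3172  0.0899]
r2 [ 0.6103 -0.3211  0.0972]
bt [0.5749 0.3372 0.0091]
bch [0.6026 0.2436 0.0076]
brd [0.5065 0.2181 0.0077]
bl [0.4853 0.3137 0.008 ]
mat [0.6018 0.0704 0.0023]
reeltop [ 0.6689 -0.3208  0.0539]
```

View pics/t_tray.png

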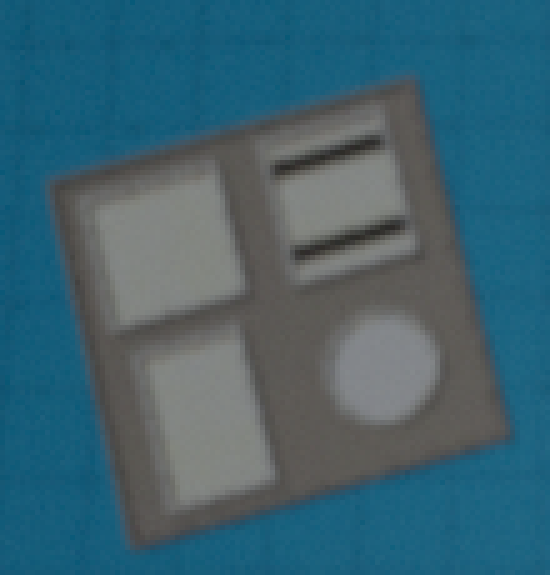

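View pics/t_parts.png

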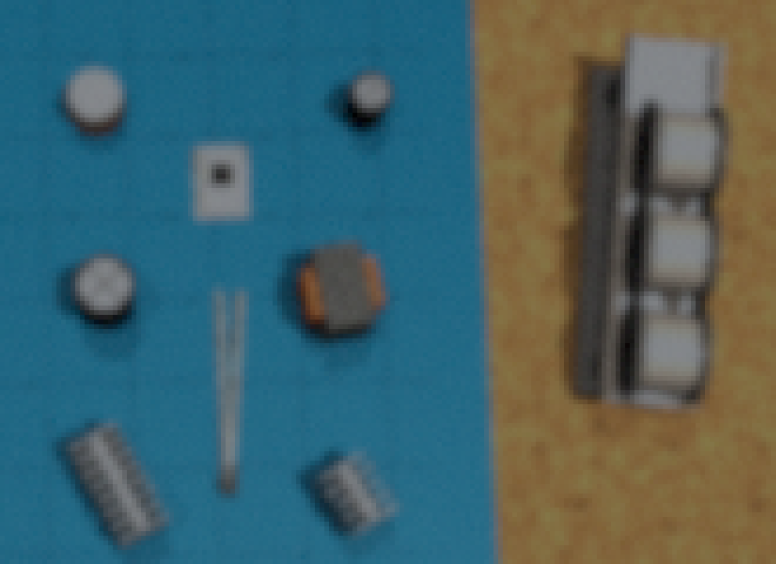

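```bash
cat >> h.py <<'E'
def down(th):
    """tool pointing down, jaw axis at world angle th"""
    z=np.array([np.cos(th),np.sin(th),0]);x=np.array([0,0,-1.]);return np.c_[x,np.cross(z,x),z]
E
python3 - <<'E'
from rig import *; from h import *
import pickle
def shot(n):
    st=sense();im,d=camera("wrist");C=wcam(camera_params("wrist"),st)
    cv2.imwrite(f"pics/{n}.png",im[:,:,::-1]);pickle.dump((im,d,C),open(n+".pkl","wb"))
movep([0.55,0.28,0.25],down(np.pi/2)); shot("wt")
movep([0.55,-0.05,0.25],down(np.pi/2)); shot("wp1")
movep([0.55,-0.24,0.27],down(np.pi/2)); shot("wp2")
s=sense();print(s["time_s"],s["joint_pos"].round(2))
E
```

```text
4.225 [ 0.1   0.34  0.31  1.72 -0.11  1.1   2.02]
```

View pics/wt.png

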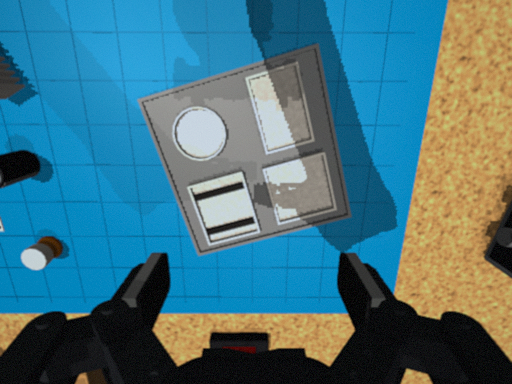

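View pics/wp1.png

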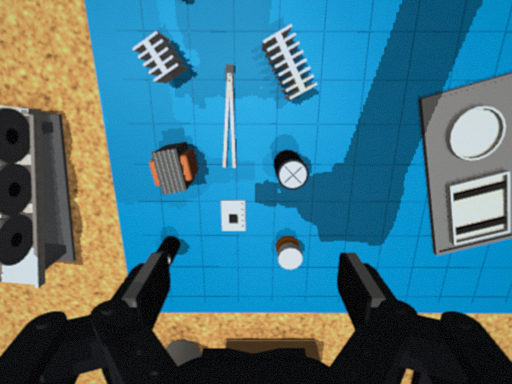

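View pics/wp2.png

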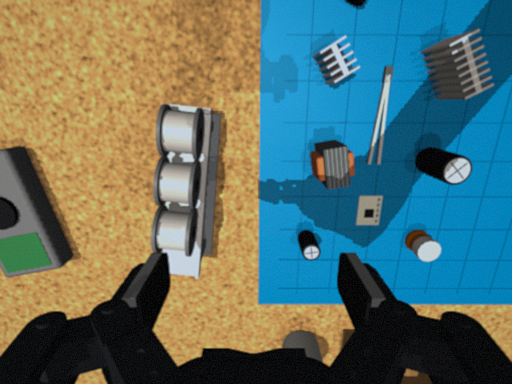

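Views are clear: tray at cols 138–350 in wt; reels (180,130)/(178,185)/(175,232) in wp2, parts in wp1. Now extracting geometry with depth and masks.

```bash
python3 - <<'E'
from h import *; import pickle
im,d,C=pickle.load(open("wt.pkl","rb"));P=C.cloud(d)
def crop(im,c0,c1,r0,r1,f,n):
    c=cv2.resize(im[r0:r1,c0:c1][:,:,::-1],None,fx=f,fy=f,interpolation=cv2.INTER_CUBIC);cv2.imwrite(f"pics/{n}.png",c)
crop(im,130,360,40,260,2.7*1,"c_tray")
# tray outline: grey (low saturation) mask within region, not blue
hsv=cv2.cvtColor(im,cv2.COLOR_RGB2HSV)
reg=np.zeros(im.shape[:2],np.uint8);reg[30:265,125:365]=1
m=((hsv[:,:,1]<90)&(reg>0)).astype(np.uint8)*255
m=cv2.morphologyEx(m,cv2.MORPH_OPEN,np.ones((3,3)));
cs=cv2.findContours(m,cv2.RETR_EXTERNAL,cv2.CHAIN_APPROX_NONE)[0];c=max(cs,key=cv2.contourArea)
W=C.plane(c[:,0],0.006)[:,:2]
r=cv2.minAreaRect((W*1000).astype(np.float32));print("tray",r)
print("tray z",[P[y,x,2].round(4) for x,y in [(230,165),(150,110),(330,60),(200,132),(222,206)]])
im,d,C=pickle.load(open("wp1.pkl","rb"))
crop(im,130,330,15,275,2.3,"c_p1")
im,d,C=pickle.load(open("wp2.pkl","rb"))
crop(im,140,240,90,290,3,"c_lane")
E
```

```text
tray ((545.2205200195312, 278.6435852050781), (215.80020141601562, 215.5635528564453), 15.996142387390137)
tray z [np.float64(0.0058), np.float64(0.005), np.float64(0.0009), np.float64(0.0093), np.float64(0.008)]
```

View pics/c_tray.png

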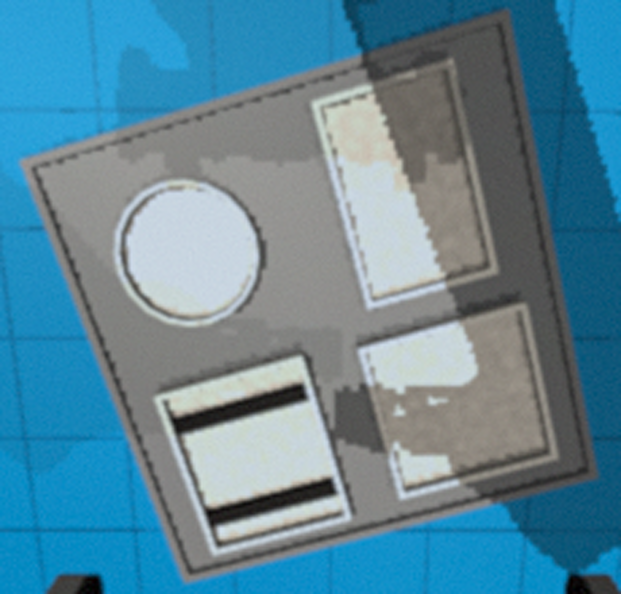

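View pics/c_p1.png

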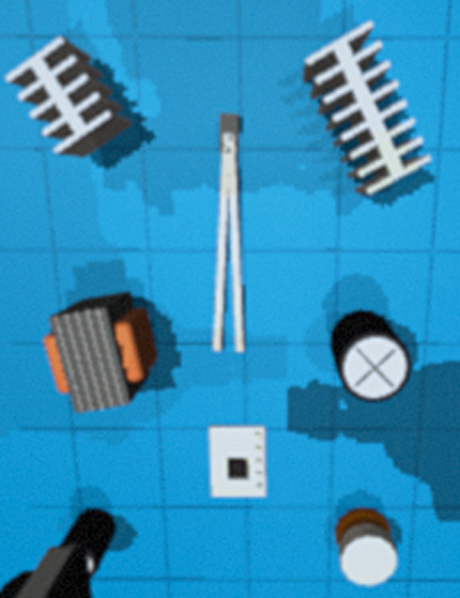

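View pics/c_lane.png

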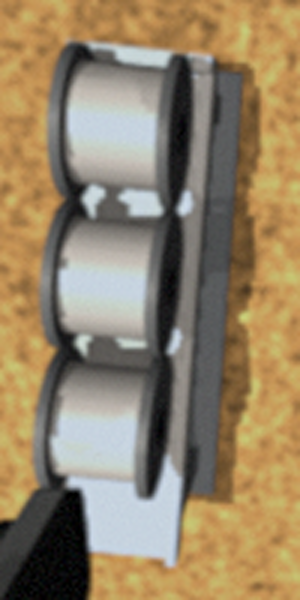

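```bash
python3 - <<'E'
from h import *; import pickle
from rig import camera_params
np.set_printoptions(precision=4,suppress=True)
im,d,C=pickle.load(open("wt.pkl","rb"))
a=np.deg2rad(16);ex=np.array([np.cos(a),np.sin(a)]);ey=np.array([-np.sin(a),np.cos(a)])
c=np.array([.5452,.2786])
f=lambda uv,cr:np.array(uv)/cr[0]+np.array(cr[1:])
T=(2.7,130,40)
for n,cl,s in [("round",[(190,252)],(-1,-1)),("reel",[(155,395),(305,353),(350,518),(215,553)],(1,-1)),("long",[(312,100),(452,60),(497,270),(370,307)],(-1,1)),("square",[(358,347),(525,303),(557,458),(403,496)],(1,1))]:
    print(n,"tray-based",c+.05*(s[0]*ex+s[1]*ey),"click",C.plane(f(cl,T),.010)[:,:2].mean(0))
im,d,C=pickle.load(open("wp1.pkl","rb"));Q=(2.3,130,15);P1=C.cloud(d)
print("cap",C.plane(f([(375,367)],Q),.06))
def quad(n,cl,z):
    W=C.plane(f(cl,Q),z)[:,:2];print(n,W.mean(0),"sides",[np.linalg.norm(W[i]-W[i-1]).round(4) for i in range(4)],"angs",[np.rad2deg(np.arctan2(*(W[i]-W[i-1])[::-1])).round(1) for i in range(4)])
quad("tr",[(52,318),(112,305),(133,400),(78,412)],.054)
quad("sinkL",[(305,65),(372,22),(430,158),(365,192)],.056)
quad("sinkS",[(5,76),(63,37),(118,112),(55,152)],.045)
im,d,C=pickle.load(open("wp2.pkl","rb"));P=C.cloud(d)
print("capS",C.plane([(311,252)],.045))
# reels
m=(P[...,2]>.045)&(P[...,1]<-.25)&(P[...,0]<.65)&(P[...,0]>.42)&(P[...,2]<.12);m[260:]=0
X=P[m];print(len(X),X.min(0),X.max(0))
for lo,hi in [(.47,.53),(.53,.59),(.59,.65)]:
    s=X[(X[:,0]>lo)&(X[:,0]<hi)];print(lo,np.percentile(s[:,1],[1,5,50,95,99]),"ztop",np.percentile(s[:,2],[95,99]))
    t=s[s[:,2]>np.percentile(s[:,2],97)];print("  top pts",t.mean(0))
# blue-free check depth for cap
print("depth cap",P1[174,293],"tr",P1[172,169],"sink",P1[62,290])
E
```

```text
round tray-based [0.5109 0.2168] click [0.5102 0.2182]
reel tray-based [0.607  0.2443] click [0.6081 0.245 ]
long tray-based [0.4834 0.3129] click [0.4829 0.3142]
square tray-based [0.5795 0.3404] click [0.5805 0.3421]
cap [[ 0.549 -0.005  0.06 ]]
tr [ 0.5474 -0.1382] sides [np.float64(0.0469), np.float64(0.0291), np.float64(0.0466), np.float64(0.028)] angs [np.float64(-170.5), np.float64(102.2), np.float64(8.1), np.float64(-77.2)]
sinkL [ 0.4388 -0.0124] sides [np.float64(0.0566), np.float64(0.0312), np.float64(0.0583), np.float64(0.0308)] angs [np.float64(-151.6), np.float64(120.2), np.float64(27.9), np.float64(-63.0)]
sinkS [ 0.4318 -0.1449] sides [np.float64(0.0354), np.float64(0.0304), np.float64(0.0358), np.float64(0.0335)] angs [np.float64(-149.0), np.float64(119.5), np.float64(36.0), np.float64(-60.7)]
capS [[ 0.663  -0.1612  0.045 ]]
6494 [ 0.4772 -0.349   0.045 ] [ 0.6498 -0.2929  0.1054]
0.47 [-0.3356 -0.3337 -0.3146 -0.2947 -0.2935] ztop [0.0879 0.0893]
  top pts [ 0.5064 -0.3146  0.0892]
0.53 [-0.3422 -0.3399 -0.318  -0.2983 -0.295 ] ztop [0.0955 0.0969]
  top pts [ 0.5614 -0.322   0.0967]
0.59 [-0.3464 -0.3443 -0.3218 -0.3025 -0.2995] ztop [0.1028 0.1046]
  top pts [ 0.6155 -0.3272  0.1044]
depth cap [ 0.5483 -0.0052  0.0603] tr [ 0.5479 -0.1401  0.0545] sink [ 0.4377 -0.0128  0.0572]
```

```bash
cat > r.py <<'E'
from rig import *; from h import *; import pickle
np.set_printoptions(precision=4,suppress=True)
lim=2.5
def shot(n):
    st=sense();im,d=camera("wrist");C=wcam(camera_params("wrist"),st)
    cv2.imwrite(f"pics/{n}.png",im[:,:,::-1]);pickle.dump((im,d,C),open(n+".pkl","wb"))
def pick_th(p,th,low):
    q0=sense()["joint_pos"];best=None
    for t in (th,th+np.pi):
        q=inverse_kinematics([*p[:2],p[2]],down(t));ql=inverse_kinematics([*p[:2],low],down(t))
        if q is None or ql is None: continue
        c=np.abs(np.array(q)-q0).max()
        if best is None or c<best[0]: best=(c,t)
    print("th",best);return best[1]
def pick(xy,th,z,n,zt=.22,op=.085,approach=.03):
    t=pick_th((*xy,zt),th,z);movep([*xy,zt],down(t))
    command_gripper(op)
    move_l([*xy,z+approach],feed=.2);move_l([*xy,z],feed=.08)
    command_gripper(0.0,n);s=sense();print("gap",s["finger_gap"],s["position"],s["time_s"])
def place(xy,th,z,zt=.22,op=.085):
    """z: expected TCP z at contact"""
    t=pick_th((*xy,zt),th,z);movep([*xy,zt],down(t))
    print("gap transit",sense()["finger_gap"])
    move_l([*xy,z+.015],feed=.2)
    sleep(.2)
    hit=move_l([*xy,z-.006],feed=.03,until_force=4)
    s=sense();print("hit",hit,"z",s["position"],"exp",z,"F",s["wrist_force"],s["time_s"])
E
python3 - <<'E'
from r import *
xy=(.5055,-.3146)
pick(xy,np.deg2rad(85.7),.071,40)
move_l([*xy,.13],feed=.1);move_l([*xy,.22],feed=.25);shot("reel_up")
s=sense();print(s["finger_gap"],s["wrist_force"],s["time_s"])
E
```

```text
th (np.float64(0.12180258276254492), np.float64(1.4957471689591404))
gap 0.039576666407262893 [ 0.5059 -0.315   0.0716] 6.6667
0.03992030680807051 [-0.0688  0.0408 -3.6721] 7.9667
```

View pics/reel_up.png

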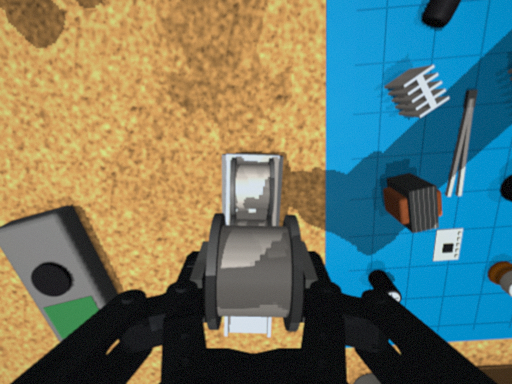

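The reel is held level between the pads, and the next reel has rolled to the front stop. Placing it.

```bash
python3 - <<'E'
from r import *
xy=(.6075,.2447)
place(xy,np.deg2rad(106),.0475)
command_gripper(.06)
move_l([*xy,.22],feed=.25)
movep([.55,.26,.25],down(np.pi/2));shot("reel_in");print(sense()["time_s"])
E
```

```text
th (np.float64(0.8057647452516499), np.float64(1.8500490071139892))
gap transit 0.03964379842515664
hit True z [0.6074 0.2447 0.0466] exp 0.0475 F [-1.0883 -0.1974  4.24  ] 11.6917
13.3417
```

View pics/reel_in.png

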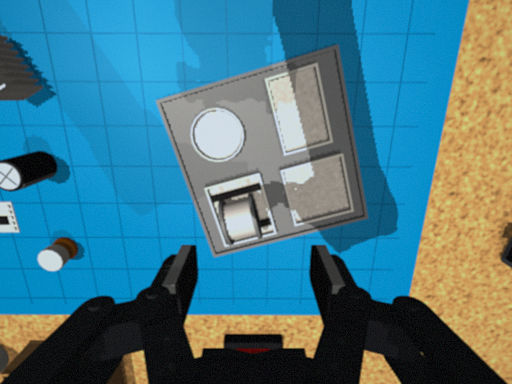

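Reel sits between the chocks at (240,217). Now the large capacitor.

```bash
python3 - <<'E'
from r import *
xy=(.549,-.005)
pick(xy,np.pi/2,.044,40,op=.065)
move_l([*xy,.22],feed=.25);print(sense()["finger_gap"]);shot("cap_up")
xy=(.5105,.2175)
place(xy,np.deg2rad(106),.0525)
command_gripper(.06)
move_l([*xy,.22],feed=.25)
movep([.55,.26,.25],down(np.pi/2));shot("cap_in");print(sense()["time_s"])
E
```

```text
th (np.float64(0.4715471163066183), 1.5707963267948966)
gap 0.03399696314840029 [ 0.5495 -0.005   0.0445] 16.4
0.034230355005682424
th (np.float64(0.2985003779084643), np.float64(1.8500490071139892))
gap transit 0.03434720045512501
hit True z [0.5104 0.2175 0.0525] exp 0.0525 F [-0.1723 -0.646   3.9334] 19.8333
21.45
```

View pics/cap_up.png

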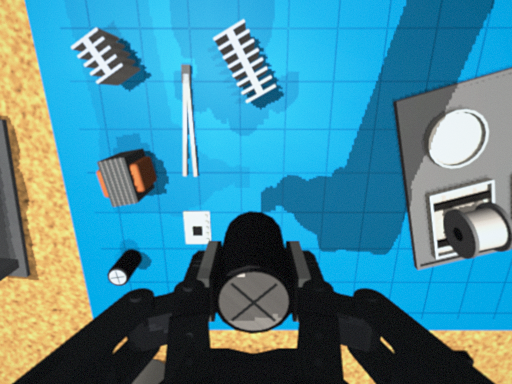

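View pics/cap_in.png

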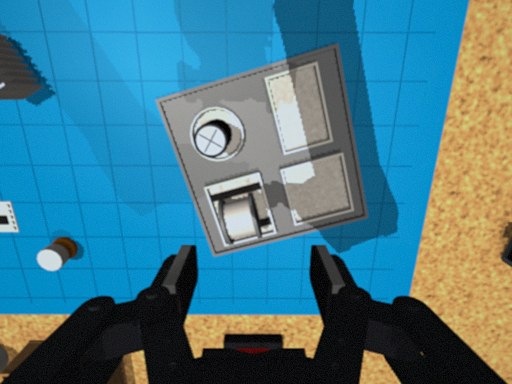

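Capacitor stands in the round dish at (213,138). Next: long heatsink.

```bash
python3 - <<'E'
from r import *
xy=(.4388,-.0124)
pick(xy,np.deg2rad(118.3),.043,40,op=.065)
move_l([*xy,.20],feed=.25);print(sense()["finger_gap"]);shot("sink_up")
xy=(.4832,.3135)
place(xy,np.deg2rad(106),.0515)
command_gripper(.06)
move_l([*xy,.22],feed=.25)
movep([.55,.26,.25],down(np.pi/2));shot("sink_in");print(sense()["time_s"])
E
```

```text
th (np.float64(0.8890593644009255), np.float64(2.0647245051092917))
gap 0.029455950471011547 [ 0.4393 -0.0124  0.0435] 24.625
0.0296289299751205
th (np.float64(0.8074309736103904), np.float64(1.8500490071139892))
gap transit 0.029942698965907788
hit True z [0.483  0.3135 0.0514] exp 0.0515 F [-0.0668 -0.2774  2.9695] 28.3417
30.0667
```

View pics/sink_up.png

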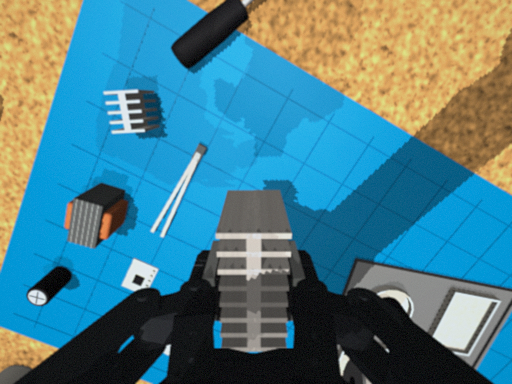

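View pics/sink_in.png

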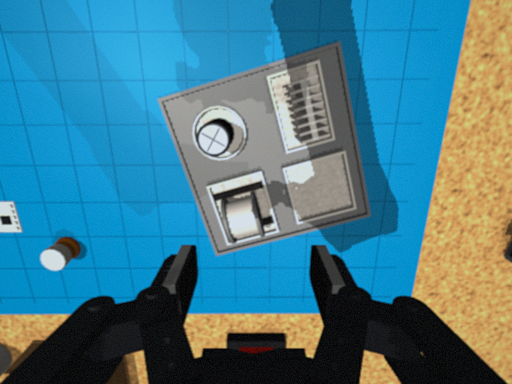

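Heatsink is in the oblong bay (~(302,105)); tray has slid ~1-2 mm, compensated. Now the transformer.

```bash
python3 - <<'E'
from r import *
xy=(.5474,-.1388)
pick(xy,np.deg2rad(10.5),.040,60,op=.08)
move_l([*xy,.20],feed=.2);print(sense()["finger_gap"]);shot("tr_up")
xy=(.5795,.3425)
place(xy,np.deg2rad(16),.0485)
command_gripper(.068)
move_l([*xy,.22],feed=.25)
movep([.55,.26,.25],down(np.pi/2));shot("tr_in");print(sense()["time_s"])
E
```

```text
th (np.float64(0.5161876393013497), np.float64(0.1832595714594046))
gap 0.047368782878741 [ 0.5479 -0.139   0.0405] 33.7
0.04733218148084373
th (np.float64(0.677215350520961), np.float64(0.2792526803190927))
gap transit 0.0473406160401835
hit True z [0.5796 0.3426 0.0486] exp 0.0485 F [-0.167   0.0532  3.8029] 38.1167
40.45
```

View pics/tr_up.png

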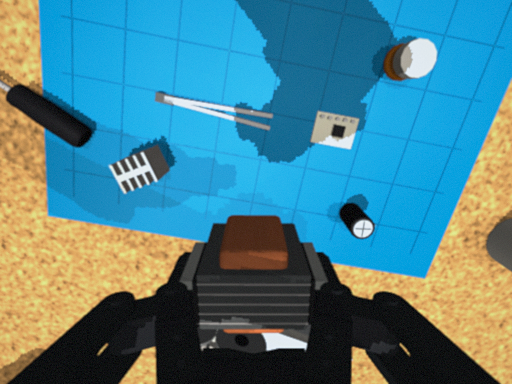

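View pics/tr_in.png

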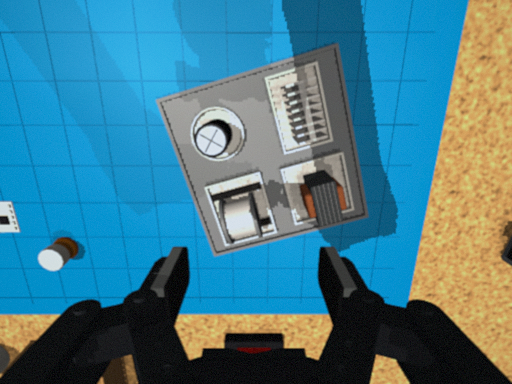

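```bash
python3 - <<'E'
from r import *
movep([.62,.26,.2],down(np.pi/2));shot("f1")
movep([.55,-.1,.3],down(np.pi/2))
for n in("side","top"):
    im,d=camera(n);C=Cam(camera_params(n));pickle.dump((im,d,C),open(n+"F.pkl","wb"))
    cv2.imwrite(f"pics/{n}F.png",im[:,:,::-1])
    if n=="side":cv2.imwrite("pics/sideFc.png",cv2.resize(im[90:180,150:280][:,:,::-1],None,fx=6,fy=6,interpolation=2))
im,d,C=pickle.load(open("f1.pkl","rb"));
cv2.imwrite("pics/f1c.png",cv2.resize(im[40:300,110:400][:,:,::-1],None,fx=2.2,fy=2.2,interpolation=2))
P=C.cloud(d)
# top-surface heights and centroids
for n,c,r in [("reel",(.607,.245),.04),("cap",(.51,.2175),.03),("sink",(.483,.3135),.035),("tr",(.58,.3425),.035)]:
    m=(np.hypot(P[...,0]-c[0],P[...,1]-c[1])<r)&(P[...,2]>.02);X=P[m];z=np.percentile(X[:,2],98)
    t=X[X[:,2]>z-.006];print(n,"ztop",z,"top centroid",t.mean(0),"rect",cv2.minAreaRect((t[:,:2]*1000).astype(np.float32)))
print(sense()["time_s"])
E
```

```text
reel ztop 0.26261313049522134 top centroid [0.6049 0.2563 0.2596] rect ((606.0250854492188, 244.96827697753906), (11.138405799865723, 79.94827270507812), 0.8926202654838562)
cap ztop 0.06961669232365238 top centroid [0.51   0.2177 0.0681] rect ((509.7892761230469, 217.6106414794922), (34.08168029785156, 33.94542694091797), 89.6427001953125)
sink ztop 0.06520978796429205 top centroid [0.4906 0.3145 0.0635] rect ((490.29962158203125, 315.20086669921875), (43.94685745239258, 30.696712493896484), 15.894615173339844)
tr ztop 0.25770111253184663 top centroid [0.6085 0.3245 0.2556] rect ((608.5350952148438, 324.19647216796875), (6.801943302154541, 2.7427501678466797), 82.3292007446289)
42.45
```

View pics/f1c.png

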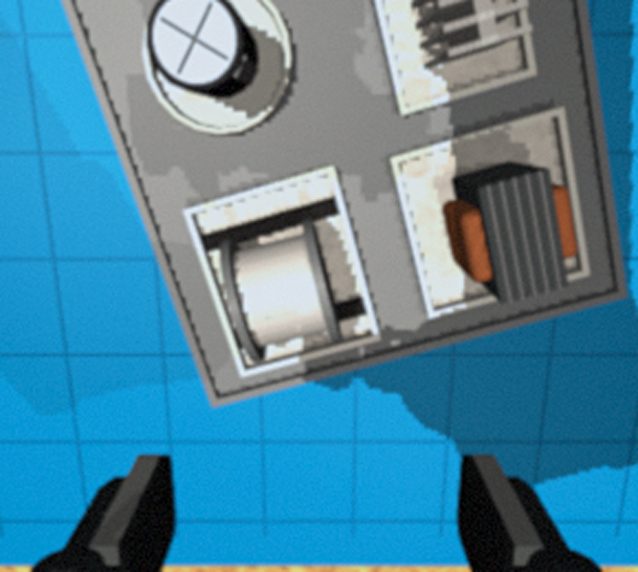

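View pics/sideFc.png

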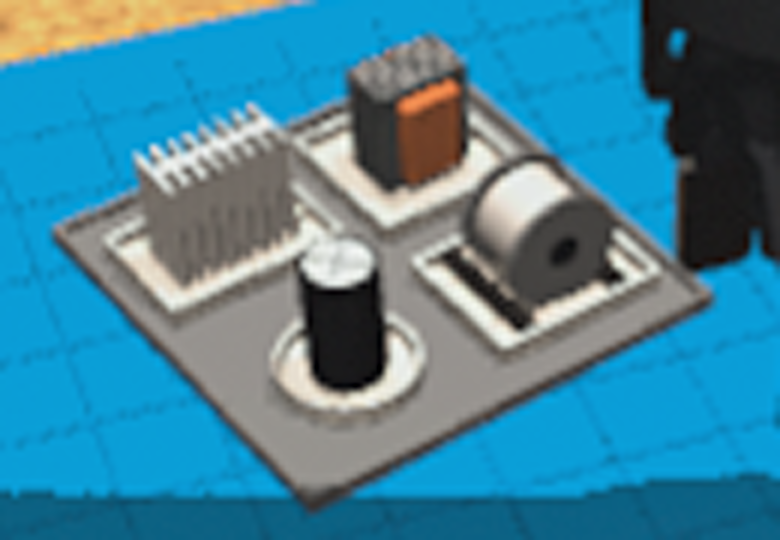

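View pics/sideF.png

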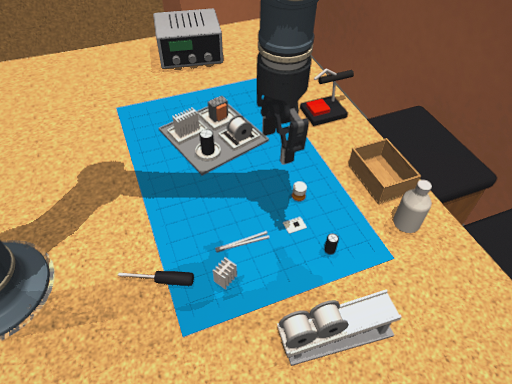

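```bash
python3 - <<'E'
from h import *; import pickle
for f in("tr_in.pkl","f1.pkl"):
    im,d,C=pickle.load(open(f,"rb"));P=C.cloud(d)
    for n,c,r in [("reel",(.607,.245),.04),("tr",(.58,.3425),.032)]:
        m=(np.hypot(P[...,0]-c[0],P[...,1]-c[1])<r)&(P[...,2]>.02)&(P[...,2]<.1);X=P[m];z=np.percentile(X[:,2],98)
        t=X[X[:,2]>z-.005];print(f,n,z.round(4),t.mean(0).round(4),cv2.minAreaRect((t[:,:2]*1000).astype(np.float32)))
E
python3 - <<'E'
from rig import *
s=sense();print(s["position"],s["wrist_force"],s["time_s"])
finish_job()
E
```

```text
tr_in.pkl reel 0.0639 [0.6067 0.2441 0.062 ] ((607.5914916992188, 244.7030792236328), (32.76860427856445, 40.15544891357422), 14.416611671447754)
tr_in.pkl tr 0.0634 [0.5795 0.3406 0.062 ] ((580.5060424804688, 340.7960205078125), (48.41618728637695, 36.91104507446289), 14.935863494873047)
f1.pkl reel 0.0638 [0.6073 0.2439 0.062 ] ((607.4625244140625, 244.63851928710938), (33.35235595703125, 40.022796630859375), 14.397390365600586)
f1.pkl tr 0.0633 [0.5797 0.3404 0.0619] ((580.2328491210938, 342.0429382324219), (48.69508743286133, 35.948646545410156), 17.08189582824707)
[ 0.55052802 -0.09815306  0.29944307] [ 0.05693257 -0.79145168 -0.31732898] 42.45
the job is handed in; nothing more can be done
```

I packed all four parts in the order you listed them: the front reel, the larger capacitor, the longer heatsink and the transformer. I handed the job in at about 42 s of the 128 s allowed, with the gripper empty and clear of everything.

**Final views:** the last side and wrist pictures show every part upright inside its bay lips. The reel is on its rims between the chocks. The smaller capacitor and shorter heatsink still stand on the bench. The two remaining reels have rolled down the lane.

**Heights:** measured top heights match each part standing flat on its bay floor, within about 1.5 mm:

| Part | Top height |
|---|---|
| Reel | 64 mm |
| Capacitor | 70 mm |
| Heatsink | 65 mm |
| Transformer | 63 mm |

**What did not go cleanly:**
- The tray appeared about 1–2 mm further over in the picture after the heatsink was placed, so I moved the transformer target slightly to allow for it.
- My first height check for the reel and transformer was wrong because the fingers were in view. I redid it with them excluded, and those are the values shown above.
- The heatsink was cut off at the edge of the closest view. Its position rests on the earlier tray pictures and the side view, where it sits inside the lips.

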